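Free the wedged bottle station and load it

TASK

Work the wooden wedge out of the bottle station's jaws by pulling its head to and fro while easing it up, without lifting the station off its mat, and put it point-down in the grey pot. Then pull the pocket tray right out and stand the containers on the bench upright in their numbered pockets, in number order (tall bottle in 1, short bottle in 2, can in 3, jar in 4; a missing one's pocket stays empty), letting go of each before the next. Last, push the tray fully home under its roof; leave the tape, spool, multimeter and mug where they are.

Things in the scene. Friction and masses are not known exactly. Their poses are not given: they have to be found in the camera images.
- wedge: Wooden wedge with a block head, 130 mm long, driven point-down into the spring jaws at the station's right-hand (-y) end, so that the tray cannot come out. Blade 40 mm wide (x), 10 mm thick (y) at the tip, 18 mm 80 mm up, inclined on its -y face. Origin: centre of the tip; z up. Starts with the tip 12 mm above the bench, axes along the mat's
- wedge_head (a point): Centre of the wedge's head, 105 mm above the tip and 7 mm to -y of it; the head is a block 40 mm (x) by 23.5 mm (y) by 50 mm tall. A straight upward tug of 20 N lifts the whole station before the wedge gives; rocked to and fro along x, 5 to 8 mm each way at the head, it creeps up under a light lift, 1 to 2 mm a stroke, and is loose after some 22 mm
- jaws (a point): Middle of the spring jaws, 32 mm above the bench. They are 38 mm deep and grip the wedge's two broad faces (normal to y) with friction of some 30 N in all. Along x the wedge has about 8 mm of play each way, to an arm of the tray behind it (its top 67 mm above the bench) and a stop in front
- mat: Black rubber mat, 340 x 460 x 2 mm, fixed under the bottle station; its pose is the station's. Origin: underside, at the middle of the row of pockets when the tray is home; x points to the back of the station (the tray comes out to -x), y along the row, to pocket 1
- station: The bottle station, a plywood and aluminium stand lying loose on the mat, about 2 kg in all; origin on the mat's top (2 mm above the bench), axes as the mat's. Over the parked tray stands a clear roof, from 20 mm in front of the row of pockets to 55 mm behind it, 322 mm long, its top 202 mm above the bench, its underside 197 mm, on four posts
- tray (a joint): Travel of the pocket tray in m: 0 parked home under the clear roof, 0.13 pulled right out towards the robot; slides along the mat's -x with about 2 N of friction and stays where it is left. The tray has four square pockets in a row, 68 x 68 mm inside, 72 mm apart, walls 29 mm above the pocket floor and 4 mm thick, 76 mm wide over all
- tray_grip (a point): Top centre of the tray's upright black pull, a block 30 mm (x) by 18 mm (y), 57 mm tall, top 77 mm above the bench, on a tongue 80 mm in front of the middle of the row of pockets; moves with the tray
- pocket1 (a point): Floor centre of pocket 1, 20 mm above the bench, axes as the mat's; marked with 1 raised black dot (the pocket farthest from the wedge, at the row's +y end); moves with the tray
- pocket2 (a point): Floor centre of pocket 2, 20 mm above the bench, axes as the mat's; marked with 2 raised black dots; moves with the tray
- pocket3 (a point): Floor centre of pocket 3, 20 mm above the bench, axes as the mat's; marked with 3 raised black dots; moves with the tray
- pocket4 (a point): Floor centre of pocket 4, 20 mm above the bench, axes as the mat's; marked with 4 raised black dots (next to the wedge); moves with the tray
- tall_bottle: Round container standing on the bench, origin at the centre of its underside, z up its axis; nearly empty, centre of mass 28 mm up. White bottle, 52 mm across, 160 mm high; body 112 mm tall, black cap 30 mm across from 135 to 160 mm. Goes in pocket 1. May be absent
- short_bottle: Round container standing on the bench, origin at the centre of its underside, z up its axis; nearly empty, centre of mass 28 mm up. White bottle, 54 mm across, 125 mm high; body 80 mm tall, black cap 30 mm across from 100 to 125 mm. Goes in pocket 2. May be absent
- can: Round container standing on the bench, origin at the centre of its underside, z up its axis; nearly empty, centre of mass 28 mm up. Bare aluminium can, 54 mm across, 92 mm tall, with a cap 44 mm across on top, 105 mm high in all. Goes in pocket 3. May be absent
- jar: Round container standing on the bench, origin at the centre of its underside, z up its axis; nearly empty, centre of mass 28 mm up. White jar, 56 mm across, with a grey lid 58 mm across from 55 to 75 mm. Goes in pocket 4. May be absent
- pot: Square open grey pot, fixed, 95 x 95 mm outside, 75 mm high, wall 4 mm and floor 4 to 5 mm thick. Origin: centre of its underside
- tape_roll: Roll of yellow tape lying flat, 90 mm across, 25 mm high; bystander. Origin: underside centre
- wire_spool: Grey wire spool standing on its flange, 60 mm across, 60 mm high; bystander. Origin: underside centre
- multimeter: Orange hand multimeter lying flat, 140 x 75 x 34 mm; bystander. Origin: underside centre
- mug: White mug, 80 mm across, 90 mm high; bystander. Origin: underside centre

How it is judged:
By the outcome, as a careful person would: the job done as asked, in the order asked, and still so for the second after the job is handed in, with the robot touching nothing.
Of tall_bottle, short_bottle, can, jar only 2 to 4 are there at a start; the rules pass over those that are not, and their reading is None.
At some moment in a run one of tall_bottle, short_bottle, can, jar may be knocked a few centimetres aside while the robot is not near it.
It also fails if it takes over 210 s, if anything falls off the work surface, if the arm or the gripper's body presses on something with over 40 N, if the wrist force passes 120 N, or if a joint passes its speed limit or range.

ROBOT

A 6-joint arm with a two-finger parallel gripper is mounted at the origin on the work surface. World frame = base frame: x ahead of the robot, y to its left, z up, the work surface at z = 0. Lengths are in m, angles in rad, forces in N, time in s.
With the tool pointing down it reaches from about 0.425 to 0.925 m from the base axis. Payload 12.5 kg.
Tool frame: the origin (TCP) lies at the very end of the fingers, on their centre line; the grasp point (between the pads) lies 19 mm behind it; z points along the fingers, x is the direction in which the jaws open and shut, and the axes are right-handed (so a half turn about z gives the same grasp; the last joint's range is limited). The gripper opens to 85 mm and grips with 20 to 120 N. Pads are 22 mm wide; open, the fingers measure 114 mm over their backs; the gripper's body (76 mm by 85 mm) begins 54 mm behind the grasp point. The pads swing forward as they close: fully open they stand 13 mm farther back than shut.
Start: joints at [1.093, 0.491, 1.559, -0, 1.092, -0.106], TCP at [0.227, 0.582, 0.231] pointing down, gripper open.
Joint ranges: [-3.1, 3.1], [-0.84, 2.19], [0.05, 2.79], [-1.13, 4.28], [0.06, 2.93], [-2.69, 2.69]. Speed limits (rad/s): [2.22, 2.22, 2.79, 3.14, 3.14, 3.14].

INTERFACE

Orientations are given as a rotation vector (axis times angle).
In Python, from rig import robot, ik, viewer, finish_job gives the robot as it stands. Calls block until the motion is done:
- robot.move_ptp(position, orientation): joint-space move of the TCP to a pose.
- robot.move_linear(position, frame=None, max_speed=0.15): straight line of the TCP; frame=None keeps the orientation; max_speed is the mean speed in m/s.
- robot.goto_joints(angles): joint-space move.
- robot.command_gripper(opening, newtons=None): finger opening in m; newtons is the grip in N (None keeps the last); returns when the fingers have stopped.
- robot.wait(seconds).
- ik(position, orientation): joint angles nearest the present ones, or None.
- viewer.snapshot(name): name is "scene" or "side" or "wrist"; returns the picture (420x560x3 uint8, red, green, blue); there is no depth.
- viewer.get_calibration(name): a dict with "mtx" (3x3 intrinsics, pixels), "rvec" (rotation vector, rad) and "tvec" (3), from world to camera coordinates, as OpenCV has them. Camera axes: x right, y down, z forward; pixel columns grow to the right and rows downward; lengths in m; the calibration is good to about 2 mm. A picture is of the moment at which its call begins: read the wrist's pose just before it. get_calibration takes no time and is no camera call; for the wrist camera it gives the pose at the moment of the call.
A pose or a line that the arm cannot do raises robot.Unreachable and nothing moves.
- finish_job(): hands the job in, once; it reports no verdict.
Trained networks look in the newest picture that a camera, given by its name, has taken for a name from the list of things; names that differ only in an ending like _2 or _b are one class to them, and where a whole thing is asked for, a point or a joint stands for the part that bears it (a point fixed in the world has none). Each returns a list of dicts, best first, with "confidence" (0 to 1); they miss things now and then, are a little off and sometimes report something else, mostly with a low value. They report only what shows in the picture. A call takes as long as a camera call.
- viewer.cut_out(name, camera): "mask" (420x560 bool, what is visible of it).
- viewer.pinpoint(name, camera): "point" ([x, y, z] in m, in world coordinates, good to about 4 mm: a listed point, or the origin of a listed thing).
Readings, each from a call of its own:
- robot.get_time_s(): time.
- robot.get_qpos(): joint angles.
- robot.get_joint_vel(): joint speeds.
- robot.get_joint_efforts(): joint torques, N m.
- robot.get_tool_pos(): TCP position.
- robot.get_tool_rot(): TCP orientation.
- robot.get_force(): force on the tool from outside, world axes, zero at the start.
- robot.get_wrist_torque(): the same for the moment, N m.
- robot.get_gripper_width(): finger opening in m.
Only numpy, scipy, OpenCV 4.12 (cv2) and the standard library are available. Lean on these libraries where they do the work, as an engineer would, in place of code of your own. Each camera call takes 0.05 s, during which the arm holds its last target. There are 200 camera calls.

## Working session

There is one attempt and no reset: what is moved stays moved. The work goes in short steps, each a Python script; the robot and the scene stay as the last script left them, time stands still between calls to the robot, and variables do not carry over. Pictures are saved under pics/ and viewed, about 12 in all and at most 16, crops included, and the job is handed in when it is done.

```bash
ls; mkdir -p pics; cat > h.py <<'E'
import numpy as np, cv2
from rig import robot, ik, viewer, finish_job
from scipy.spatial.transform import Rotation as R
def save(cam,name):
    im=viewer.snapshot(cam); cv2.imwrite(f'pics/{name}.png',im[:,:,::-1]); return im
E
python3 - <<'E'
from h import *
a=save('scene','s0'); b=save('side','d0')
cv2.imwrite('pics/both.png',cv2.resize(np.vstack([a,b])[:,:,::-1],(560,840))[:,:]) 
for n in ['wedge','wedge_head','jaws','mat','station','tray_grip','pocket1','pocket2','pocket3','pocket4','tall_bottle','short_bottle','can','jar','pot','tape_roll','wire_spool','multimeter','mug']:
    for c in ['scene','side']:
        r=viewer.pinpoint(n,c)
        print(n,c,[(np.round(q['point'],3).tolist(),round(q['confidence'],2)) for q in r[:2]])
for c in ['scene','side','wrist']:
    k=viewer.get_calibration(c); Rm=cv2.Rodrigues(np.array(k['rvec'],float))[0]; print(c,-Rm.T@np.array(k['tvec']).ravel(), k['mtx'][0][0])
print(robot.get_tool_rot(),robot.get_time_s())
E
```

```text
pics
wedge scene [([0.357, 0.327, 0.001], 0.32)]
wedge side [([0.619, -0.221, 0.014], 0.75)]
wedge_head scene [([0.618, -0.22, 0.117], 0.6)]
wedge_head side [([0.618, -0.222, 0.118], 0.61)]
jaws scene [([0.618, -0.216, 0.028], 0.94)]
jaws side [([0.617, -0.213, 0.034], 0.96)]
mat scene [([0.666, -0.011, 0.001], 0.93)]
mat side [([0.663, -0.013, -0.002], 0.64)]
station scene [([0.662, -0.012, 0.003], 0.71), ([0.477, 0.308, -0.001], 0.59)]
station side [([0.663, -0.015, 0.002], 0.77)]
tray_grip scene [([0.583, -0.02, 0.077], 0.55), ([0.478, 0.305, -0.003], 0.38)]
tray_grip side [([0.583, -0.024, 0.072], 0.77)]
pocket1 scene [([0.663, 0.022, 0.019], 0.94), ([0.654, 0.089, 0.017], 0.73)]
pocket1 side [([0.664, -0.05, 0.024], 0.91), ([0.675, -0.122, 0.018], 0.91)]
pocket2 scene [([0.663, 0.022, 0.019], 0.94), ([0.654, 0.089, 0.017], 0.73)]
pocket2 side [([0.664, -0.05, 0.024], 0.91), ([0.675, -0.122, 0.018], 0.91)]
pocket3 scene [([0.663, 0.022, 0.019], 0.94), ([0.654, 0.089, 0.017], 0.73)]
pocket3 side [([0.664, -0.05, 0.024], 0.91), ([0.675, -0.122, 0.018], 0.91)]
pocket4 scene [([0.663
[... 712 characters left out ...]
 0.002], 0.89), ([0.602, 0.379, 0.004], 0.43)]
tape_roll side [([0.359, 0.33, -0.001], 0.74)]
wire_spool scene [([0.509, 0.435, -0.0], 0.78), ([0.671, -0.049, 0.02], 0.44)]
wire_spool side [([0.507, 0.438, -0.002], 0.72), ([0.661, -0.013, 0.002], 0.71)]
multimeter scene [([0.603, -0.537, -0.002], 0.83)]
multimeter side [([0.608, -0.534, 0.002], 0.98)]
mug scene [([0.602, 0.519, 0.002], 0.93)]
mug side [([0.596, 0.511, -0.0], 0.78), ([0.668, -0.05, 0.025], 0.7)]
scene [1.46149291 0.51552957 1.31850988] 496.54945188707046
side [ 0.46271829 -1.2428722   0.99281312] 544.5662106706563
wrist [0.15898841 0.60776817 0.37506485] 354.36047931836146
[-2.59369601e+00 -1.77259868e+00 -2.01719668e-04] 2.0
```

View pics/s0.png

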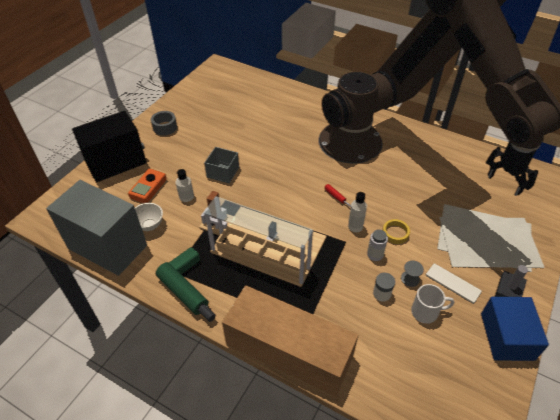

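View pics/d0.png

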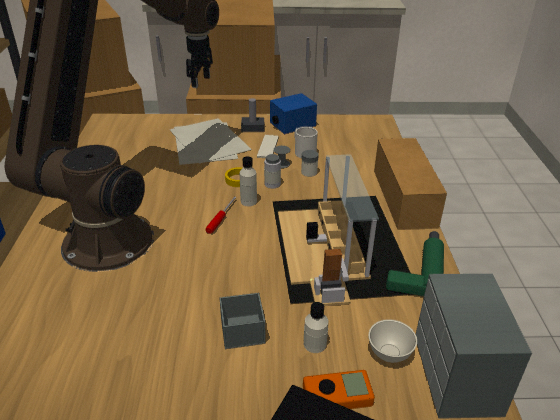

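All four containers are present. Next: the mat's pose and yaw from its mask.

```bash
cat >> h.py <<'E'
def ray(cam,uv,z,k=None):
    k=k or viewer.get_calibration(cam); Rm=cv2.Rodrigues(np.array(k['rvec'],float))[0]; C=-Rm.T@np.array(k['tvec'],float).ravel()
    p=cv2.undistortPoints(np.asarray(uv,float).reshape(-1,1,2),np.array(k['mtx'],float),None).reshape(-1,2)
    d=np.c_[p,np.ones(len(p))]@Rm
    return C+d*((z-C[2])/d[:,2])[:,None]
def down(yaw):  # tool z down, tool y at 'yaw' direction in world (camera opposite)
    c,s=np.cos(yaw),np.sin(yaw); y=np.array([c,s,0]); z=np.array([0,0,-1.]); x=np.cross(y,z)
    return R.from_matrix(np.c_[x,y,z]).as_rotvec()
E
python3 - <<'E'
from h import *
from scipy.optimize import least_squares
for c in ['scene','side']:
    im=viewer.snapshot(c); m=viewer.cut_out('mat',c)[0]['mask'].astype(np.uint8)
    m=cv2.morphologyEx(m,cv2.MORPH_OPEN,np.ones((3,3)))
    ys,xs=np.nonzero(m); P=ray(c,np.c_[xs,ys],0.002)[:,:2]
    h=cv2.convexHull(P.astype(np.float32)); r=cv2.minAreaRect(h); print(c,r[0],r[1],r[2]); print(np.round(cv2.boxPoints(r),3).tolist())
    print(np.round(cv2.approxPolyDP(h,0.006,True).reshape(-1,2),3).tolist())
A={'p':[[.654,.089],[.663,.022],[.667,-.0495],[.675,-.122]]}
o=np.array([.6645,-.0125]);L=[[0,.108],[0,.036],[0,-.036],[0,-.108],[-.08,0],[0,0],[0,0]];W=A['p']+[[.583,-.022],[.666,-.011],[.663,-.014]]
f=lambda q:((np.array(L)@np.array([[np.cos(q[2]),np.sin(q[2])],[-np.sin(q[2]),np.cos(q[2])]])+q[:2]-W)).ravel()
s=least_squares(f,[.66,-.01,.1]);print(s.x,np.round(s.fun.reshape(-1,2),3).tolist())
for x in ([.618,-.221,.101],[.618,-.221,.25],[.458,-.035,.05],[.398,.2,.12],[.398,.2,.25],[.398,-.346,.2]):
    for yw in (.1,): print(x,ik(np.array(x),down(yw)))
E
```

```text
scene (0.6657896637916565, -0.035360515117645264) (0.3499944508075714, 0.5048812031745911) 5.47247314453125
[[0.46799999475479126, 0.19900000095367432], [0.515999972820282, -0.30300000309944153], [0.8640000224113464, -0.27000001072883606], [0.8159999847412109, 0.2329999953508377]]
[[0.8550000190734863, -0.19300000369548798], [0.8370000123977661, -0.013000000268220901], [0.7710000276565552, 0.2240000069141388], [0.47699999809265137, 0.19300000369548798], [0.5130000114440918, -0.2770000100135803], [0.5210000276565552, -0.3019999861717224], [0.6150000095367432, -0.2919999957084656]]
side (0.6522042155265808, 0.11758342385292053) (0.34007900953292847, 0.748258113861084) 5.416285991668701
[[0.4480000138282776, 0.4740000069141388], [0.5180000066757202, -0.2709999978542328], [0.8569999933242798, -0.23899999260902405], [0.7860000133514404, 0.5059999823570251]]
[[0.5239999890327454, -0.25200000405311584], [0.6589999794960022, -0.257999986410141], [0.7839999794960022, -0.23100000619888306], [0.8379999995231628, -0.1340000033378601], [0.8379999995231628, -0.039000000804662704], [0.8169999718666
[... 366 characters left out ...]
0.0]]
[0.618, -0.221, 0.101] [-4.44010666e-01  6.75777280e-01  1.59709926e+00 -4.44089210e-16
  8.68716113e-01 -2.11480699e+00]
[0.618, -0.221, 0.25] [-4.44010666e-01  5.20321457e-01  1.45294738e+00 -4.44089210e-16
  1.16832382e+00 -2.11480699e+00]
[0.458, -0.035, 0.05] [-2.20235912e-01  5.61825198e-01  2.12458040e+00 -1.33226763e-15
  4.55187060e-01 -1.89103224e+00]
[0.398, 0.2, 0.12] [ 3.17162142e-01  4.13264465e-01  2.10516317e+00 -1.33226763e-15
  6.23165015e-01 -1.35363418e+00]
[0.398, 0.2, 0.25] [ 3.17162142e-01  2.12127199e-01  1.95077817e+00 -8.88178420e-16
  9.78687286e-01 -1.35363418e+00]
[0.398, -0.346, 0.2] [-0.84090618  0.39021538  1.83439292  0.          0.91698436 -2.51170251]
```

```bash
cat >> h.py <<'E'
YAW=0.0948; O=np.array([.6644,-.0143])
def W(x,y,z): c,s=np.cos(YAW),np.sin(YAW); return np.array([O[0]+c*x-s*y,O[1]+s*x+c*y,z])
def Lc(p): c,s=np.cos(YAW),np.sin(YAW); d=np.asarray(p)[:2]-O; return np.array([c*d[0]+s*d[1],-s*d[0]+c*d[1]])
E
python3 - <<'E'
from h import *
p=robot.get_tool_pos(); robot.move_linear([p[0],p[1],.35])
t=np.array([.618,-.221,.30])+np.append(.0*np.ones(2),0); robot.move_ptp(t,down(YAW))
save('wrist','w0')
for n in ['wedge_head','wedge','jaws','tray_grip','mat']:
    r=viewer.pinpoint(n,'wrist'); print(n,[(np.round(q['point'],4).tolist(),Lc(q['point']).round(4).tolist(),round(q['confidence'],2)) for q in r[:2]])
print(robot.get_force(),robot.get_time_s())
E
```

```text
wedge_head [([0.6177, -0.2247, 0.1173], [-0.0664, -0.205], 0.83), ([0.6604, 0.0216, 0.021], [-0.0006, 0.0361], 0.71)]
wedge [([0.621, -0.2166, 0.0093], [-0.0624, -0.1973], 0.84), ([0.6698, -0.0492, 0.02], [0.0021, -0.0353], 0.49)]
jaws [([0.6173, -0.2139, 0.0323], [-0.0658, -0.1942], 0.71), ([0.6663, -0.0148, -0.0043], [0.0018, -0.0007], 0.43)]
tray_grip [([0.5807, -0.0204, 0.0767], [-0.0839, 0.0019], 0.9), ([0.6179, -0.2161, 0.0106], [-0.0654, -0.1965], 0.56)]
mat [([0.6667, -0.0134, -0.0047], [0.0024, 0.0007], 0.71)]
[ 0.59079278 -0.09337347  0.74408826] 6.575
```

View pics/w0.png

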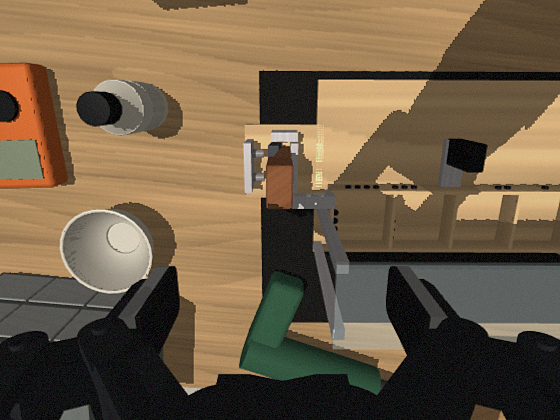

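```bash
python3 - <<'E'
from h import *
robot.command_gripper(.06)
hx,hy=-.073,-.2025
robot.move_ptp(W(hx,hy,.22),down(YAW)); robot.move_linear(W(hx,hy,.098),max_speed=.08)
f0=np.array(robot.get_force())
robot.command_gripper(0.0,60)
print('w',robot.get_gripper_width(),f0,robot.get_force())
b=robot.get_tool_pos(); print(b,W(hx,hy,.098))
for dx,dz in [(0,.001),(.003,.001),(.006,.001),(0,.001),(-.006,.001),(0,.002)]:
    robot.move_linear(W(hx+dx,hy,.098+dz),max_speed=.03)
    print(dx,dz,np.round(Lc(robot.get_tool_pos()),4),round(robot.get_tool_pos()[2],4),np.round(np.array(robot.get_force())-f0,1),np.round(robot.get_wrist_torque(),2))
print(robot.get_time_s())
E
```

```text
w 0.022764616285634375 [ 0.51271302  0.3097996  -0.16326769] [-0.6796417  -4.79975271  1.95186167]
[ 0.61109133 -0.22366062  0.09845081] [ 0.61089604 -0.22280078  0.098     ]
0 0.001 [-0.0729 -0.2033] 0.0985 [ 2.1 -5.6 -5.8] [-0.69 -0.31 -0.08]
0.003 0.001 [-0.0713 -0.2033] 0.0985 [-5.1 -8.  -2.1] [-1.12  1.16 -0.1 ]
0.006 0.001 [-0.0688 -0.2034] 0.0986 [-8.6 -7.6  1.6] [-1.36  1.87 -0.22]
0 0.001 [-0.0718 -0.2035] 0.0988 [ 6.7 -5.3 -7.7] [-0.64 -1.57 -0.06]
-0.006 0.001 [-0.0772 -0.2035] 0.0991 [ 8.9 -4.5 -7.5] [-0.59 -1.91 -0.22]
0 0.002 [-0.0743 -0.2034] 0.0995 [-5.3 -8.1 -2.2] [-1.3   1.29 -0.16]
11.2583
```

```bash
python3 - <<'E'
from h import *
hx,hy=-.073,-.2033
f0=np.array([.51,.31,-.16]); z=robot.get_tool_pos()[2]; z0=.0983; lift=.0014
for i in range(44):
    s=1 if i%2==0 else -1
    robot.move_linear(W(hx+s*.0085,hy,z+lift),max_speed=.05)
    p=robot.get_tool_pos(); f=np.array(robot.get_force())-f0; z=p[2]
    if i%3==0 or f[2]<-12: print(i,s,np.round(Lc(p)-[hx,hy],4),round((z-z0)*1e3,1),np.round(f,1),round(robot.get_gripper_width(),4))
    if z-z0>.023 : break
    if f[2]<-14: lift=.0008
    elif f[2]>-8 : lift=min(lift+.0002,.0022)
print(i,(z-z0)*1e3,robot.get_time_s())
save('side','d1')
for n in ['wedge','wedge_head','station']: print(n,[(np.round(q['point'],4).tolist(),round(q['confidence'],2)) for q in viewer.pinpoint(n,'side')[:2]])
E
```

```text
0 1 [ 0.0068 -0.0003] 1.9 [-7.5 -4.8 -1.7] 0.0227
3 -1 [-0.0076 -0.0002] 6.2 [ 5.3 -2.2 -6.9] 0.0231
6 1 [ 0.0074 -0.0001] 11.8 [-4.6 -5.3 -3.5] 0.0228
9 -1 [-0.0078 -0.0001] 18.1 [ 3.6 -3.8 -9.3] 0.0228
12 1 [0.0077 0.    ] 24.7 [-4.2 -4.7 -3.5] 0.0229
12 24.749493308200698 17.4833
wedge [([0.6156, -0.2199, 0.0339], 0.78)]
wedge_head [([0.6269, -0.2222, 0.1406], 0.91)]
station [([0.6608, -0.0105, 0.0019], 0.78)]
```

```bash
python3 - <<'E'
from h import *
hx,hy=-.073,-.2033
f0=np.array([.51,.31,-.16]); z=robot.get_tool_pos()[2]
for i in range(14):
    s=[0,1,-1][i%3] if i<6 else 0
    robot.move_linear(W(hx+s*.006,hy,z+(.003 if i<8 else .008)),max_speed=.05)
    p=robot.get_tool_pos(); f=np.array(robot.get_force())-f0; z=p[2]; print(round(z,4),np.round(f,1))
    if f[2]<-14: break
save('side','d1'); 
for n in ['wedge','station']: print(n,[(np.round(q['point'],4).tolist(),round(q['confidence'],2)) for q in viewer.pinpoint(n,'side')[:2]])
E
```

```text
0.1268 [-0.3 -0.7 -0. ]
0.1302 [-0.1 -1.3  0.5]
0.1334 [-1.1 -1.7  0.1]
0.1366 [ 0.6 -2.5  0.3]
0.1398 [ 0.4 -1.9 -0.9]
0.143 [-1.  -0.5 -0.8]
0.1461 [-0.4 -0.  -0.8]
0.1493 [ 0.2 -0.6 -2.1]
0.1578 [-0.4  0.3 -1.7]
0.1663 [-0.5 -0.  -0.6]
0.1748 [-0.8 -0.8 -1.1]
0.1832 [-0.4 -0.1 -0.4]
0.1916 [ 0.1  0.  -1.1]
0.2001 [-0.8 -0.4 -1.2]
wedge [([0.6145, -0.2207, 0.1119], 0.92)]
station [([0.666, -0.0141, 0.0045], 0.7)]
```

View pics/d1.png

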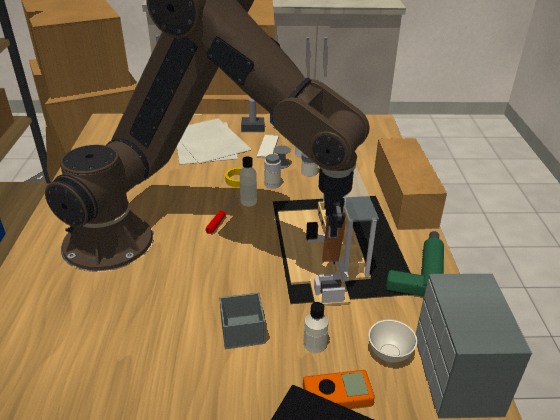

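```bash
python3 - <<'E'
from h import *
c,s=np.cos(YAW),np.sin(YAW); M=np.array([[c,-s],[s,c]])
t=np.array([.398,-.3455])+M@np.array([0,-.013])-M@np.array([.0065,.007])
p=robot.get_tool_pos(); robot.move_linear([p[0],p[1],.27])
robot.move_linear([*t,.27]); robot.move_linear([*t,.12],max_speed=.1)
f0=np.array(robot.get_force())
z=.12
while z>.088:
    z-=.003; robot.move_linear([*t,z],max_speed=.05); f=np.array(robot.get_force())-f0
    if f[2]>3: break
print(z,f)
save('side','d2')
E
```

```text
0.09299999999999997 [-4.08977607 -0.96259569 17.54420175]
```

View pics/d2.png

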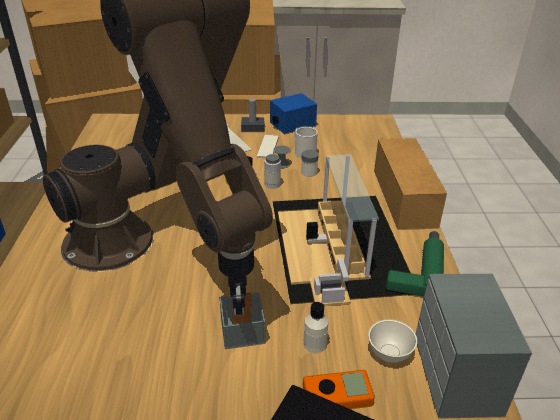

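```bash
cat >> h.py <<'E'
def look(n,cams=('scene','side','wrist'),k=1,snap=True):
    out=[]
    for c in cams:
        if snap: viewer.snapshot(c)
        for q in viewer.pinpoint(n,c)[:k]: out.append((c,np.round(q['point'],4).tolist(),round(q['confidence'],2)))
    return out
E
python3 - <<'E'
from h import *
p=robot.get_tool_pos(); robot.move_linear([p[0],p[1],.0945],max_speed=.05)
robot.command_gripper(.07); robot.wait(.3)
robot.move_linear([p[0],p[1],.27])
print(look('wedge'),look('tray_grip'))
g=W(-.0805,0,.20); robot.move_ptp(W(-.12,0,.27),down(YAW))
for n in ['tray_grip','wedge']: print(look(n))
save('wrist','w1'); save('side','d3')
print(robot.get_time_s())
E
```

```text
[('scene', [0.3937, -0.363, 0.0076], 0.64), ('wrist', [0.3974, -0.3595, 0.0053], 0.98)] [('scene', [0.5817, -0.0193, 0.0754], 0.84), ('side', [0.5878, -0.0226, 0.0731], 0.8), ('wrist', [0.607, -0.5311, -0.0], 0.42)]
[('scene', [0.5822, -0.0175, 0.0747], 0.84), ('side', [0.5848, -0.0222, 0.0751], 0.68), ('wrist', [0.5815, -0.0223, 0.0766], 0.92)]
[('scene', [0.3942, -0.3619, 0.0085], 0.58), ('side', [0.3928, -0.3595, 0.0046], 0.66)]
33.7833
```

View pics/d3.png

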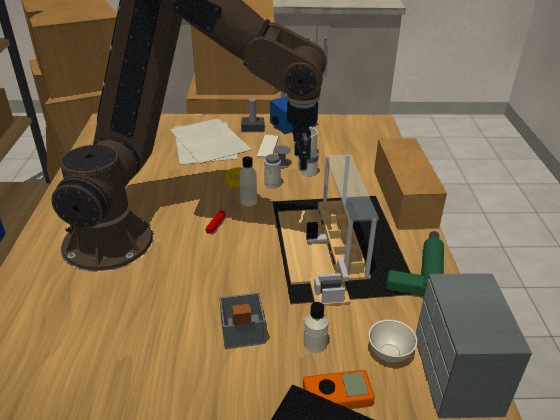

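View pics/w1.png

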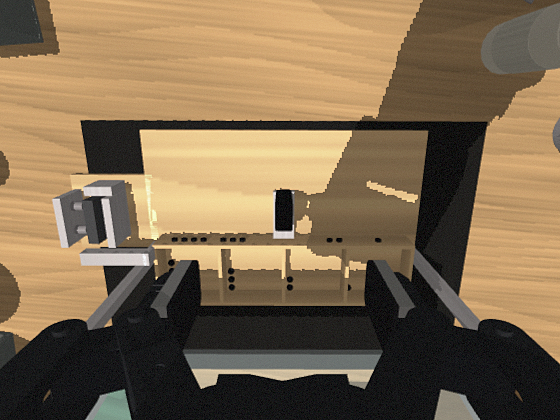

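```bash
python3 - <<'E'
from h import *
robot.command_gripper(.05)
g=np.array([.584,-.0215]); lx,ly=Lc(g); print(lx,ly)
robot.move_linear(W(lx,ly,.15)); robot.move_linear(W(lx,ly,.045),max_speed=.08)
robot.command_gripper(0,50); p=robot.get_tool_pos(); print(robot.get_gripper_width(),Lc(p))
f0=np.array(robot.get_force())
robot.move_linear(W(lx-.12,ly,.045),max_speed=.06); print(np.array(robot.get_force())-f0)
for d in (.125,.129,.131,.133):
    robot.move_linear(W(lx-d,ly,.045),max_speed=.03); q=robot.get_tool_pos(); f=np.array(robot.get_force())-f0
    print(d,Lc(q),f)
    if abs(f[0])>10: break
robot.command_gripper(.05); q=robot.get_tool_pos(); robot.move_linear([q[0],q[1],.3])
print(robot.get_force())
for n in ['tray_grip','pocket1']:
    for r in look(n,k=4): print(n,r,Lc(r[1]).round(4))
print(look('station'))
save('wrist','w2');save('scene','s2'); print(robot.get_time_s())
E
```

```text
-0.08072052957366724 0.0004428378334302959
0.017050271609242072 [-0.08063207  0.00106053]
[0.31533586 7.20019733 2.32303674]
0.125 [-0.20624745  0.00140954] [-1.57019034  6.03442504  3.22326045]
0.129 [-0.21025822  0.00141973] [-1.72604688  5.28773486  3.64043251]
0.131 [-0.21065188  0.00136786] [ 8.2378938  12.11263896 -3.11829138]
0.133 [-0.21063005  0.00127543] [ 17.70238588  19.24219411 -10.23086423]
[ 0.48991663  0.56350502 -0.0664017 ]
tray_grip ('scene', [0.4507, -0.0325, 0.0767], 0.87) [-0.2145  0.0021]
tray_grip ('side', [0.4598, -0.0335, 0.0728], 0.76) [-0.2055  0.0003]
tray_grip ('wrist', [0.4537, -0.0316, 0.075], 0.79) [-0.2114  0.0027]
pocket1 ('scene', [0.5338, 0.0099, 0.0203], 0.92) [-0.1277  0.0365]
pocket1 ('scene', [0.5252, 0.0801, 0.0152], 0.8) [-0.1296  0.1072]
pocket1 ('scene', [0.3926, -0.3604, 0.009], 0.69) [-0.3033 -0.3188]
pocket1 ('scene', [0.5398, -0.0646, 0.022], 0.68) [-0.1288 -0.0383]
pocket1 ('side', [0.5457, -0.133, 0.0156], 0.94) [-0.1294 -0.1069]
pocket1 ('side', [0.5359, 0.0121, 0.0241], 0.91) [-0.1254  0.0384]
pocket1 ('side', [0.5376, -0.0624, 0.0236], 0.72) [-0.1308 -0.0359]
pocket1 ('side', [0.527, 0.0821, 0.0236], 0.57) [-0.1277  0.109 ]
pocket1 ('wrist', [0.5413, -0.1358, 0.0228], 0.8) [-0.134  -0.1093]
pocket1 ('wrist', [0.5273, 0.0827, 0.0248], 0.78) [-0.1273  0.1095]
pocket1 ('wrist', [0.5301, 0.0124, 0.0212], 0.76) [-0.1312  0.0393]
pocket1 ('wrist', [0.6183, -0.2126, 0.0329], 0.68) [-0.0647 -0.193 ]
[('scene', [0.6614, -0.0159, 0.002], 0.62), ('side', [0.6648, -0.0095, 0.0009], 0.81), ('wrist', [0.6674, -0.0134, 0.0016], 0.63)]
43.475
```

View pics/s2.png

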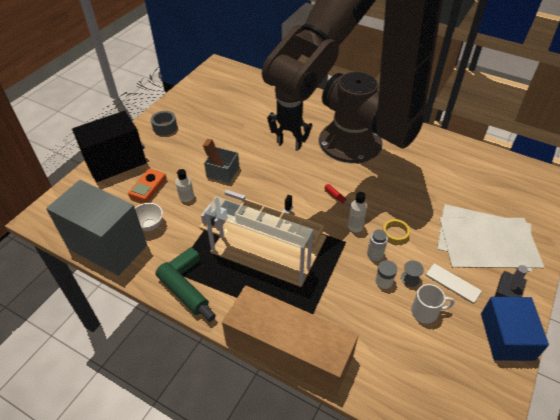

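```bash
cat >> h.py <<'E'
ROW=np.array([-.1295,.0008]); T=YAW-np.pi/2
def locate(n,cams,near=None):
    P=[np.r_[r[1],r[2]] for r in look(n,cams,k=2) if abs(r[1][2])<.012 and r[2]>.3]
    P=np.array([p for p in P if np.linalg.norm(Lc(p)-[-.06,0])>.2]) # not in the station
    if near is None: near=P[np.argmax(P[:,3])]
    P=P[np.linalg.norm(P[:,:2]-near[:2],axis=1)<.03]
    print(n,P.round(4).tolist()); return P[:,:2].mean(0)
def pick(n,h,width,opening=.08):
    p=locate(n,('scene','side'))
    zc=.2+h-.019
    robot.command_gripper(opening)
    robot.move_ptp([*p,max(zc,.3)],down(T))
    p=locate(n,('wrist','scene','side'),p)
    robot.move_linear([*p,h-.019+.06],max_speed=.2); robot.move_linear([*p,h-.019],max_speed=.08)
    print('f',np.round(robot.get_force(),1))
    robot.command_gripper(0,30); w=robot.get_gripper_width(); print('width',w,'expect',width)
    if abs(w-width)>.006: raise SystemExit('bad grasp')
    robot.move_linear([*p,zc],max_speed=.15); print('w',robot.get_gripper_width())
def place(k,h):
    zc=.2+h-.019; q=W(ROW[0],ROW[1]+.108-.072*(k-1),0)[:2]; p=robot.get_tool_pos()
    robot.move_linear([*q,zc],max_speed=.2); f0=np.array(robot.get_force())
    z=h-.019+.020
    robot.move_linear([*q,z+.035],max_speed=.15)
    for d in (.02,.01,.004,.001,-.001):
        robot.move_linear([*q,z+d],max_speed=.06); f=np.array(robot.get_force())-f0; print(d,np.round(f,1))
        if f[2]>3: break
    return q,z+d
def release(opening=.07):
    robot.command_gripper(opening); p=robot.get_tool_pos(); robot.move_linear([p[0],p[1],.3],max_speed=.15); print(robot.get_time_s())
E
python3 - <<'E'
from h import *
pick('tall_bottle',.147,.03,.07); place(1,.147); save('side','d4')
E
```

```text
tall_bottle [[0.3947, 0.2007, 0.0018, 0.83]]
tall_bottle [[0.3999, 0.2004, 0.0016, 0.56], [0.3953, 0.2007, -0.0003, 0.72], [0.4002, 0.1994, -0.0015, 0.84]]
f [-0.5  0.1 -0.3]
width 0.02951226239505528 expect 0.03
w 0.029331310069458015
0.02 [ 0.3  1.5 -0.3]
0.01 [ 0.8  0.8 -0.1]
0.004 [0.3 0.5 0. ]
0.001 [ 0.9  0.  -0.5]
-0.001 [ 0.4  0.2 11.1]
```

View pics/d4.png

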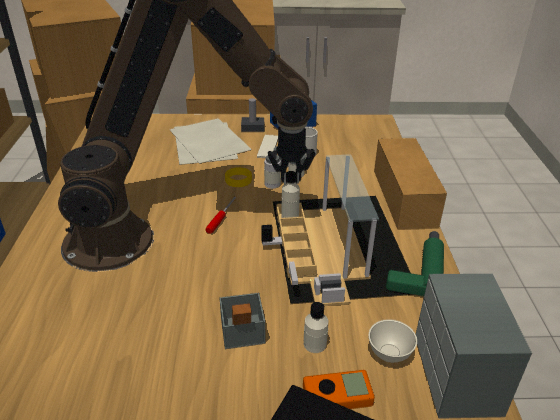

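The tall bottle is in pocket 1 and reached the floor at the expected height. I'll release it and do the short bottle.

```bash
python3 - <<'E'
from h import *
release()
pick('short_bottle',.113,.03,.07); place(2,.113); release()
for n in ('tall_bottle','short_bottle'):
    for r in look(n,('scene','side'),k=2): print(n,r,(Lc(r[1])-ROW).round(4))
E
```

```text
55.1083
short_bottle [[0.5703, -0.3863, -0.0005, 0.62], [0.5714, -0.3877, 0.0007, 0.75]]
short_bottle [[0.5706, -0.3892, 0.0013, 0.7], [0.5667, -0.3907, 0.0013, 0.71], [0.5711, -0.3847, 0.0002, 0.61]]
f [-0.1 -0.4  0.3]
width 0.029085749477069454 expect 0.03
w 0.02931291364028776
0.02 [0.  0.8 0.4]
0.01 [0.5 0.3 0.4]
0.004 [-0.4  0.4 -0.2]
0.001 [ 0.5  0.5 -0.4]
-0.001 [-0.3  0.4 11.6]
67.8583
tall_bottle ('scene', [0.5255, 0.0836, 0.0183], 0.73) [0.0005 0.1098]
tall_bottle ('side', [0.5295, 0.0832, 0.0202], 0.7) [0.0044 0.109 ]
short_bottle ('scene', [0.5346, 0.011, 0.0193], 0.51) [0.0027 0.0367]
short_bottle ('scene', [0.5562, 0.3736, 0.0024], 0.37) [0.0585 0.3956]
short_bottle ('side', [0.5379, 0.0148, 0.0206], 0.58) [0.0063 0.0401]
```

```bash
python3 - <<'E'
from h import *
pick('can',.072,.054); place(3,.072); release(.075)
for n in ('can','jar','wire_spool','tape_roll','mug'):
    for r in look(n,('scene','side'),k=2): print(n,r,(Lc(r[1])-ROW).round(4))
save('scene','s3')
E
```

```text
can [[0.4775, 0.3074, -0.0013, 0.73], [0.475, 0.3042, -0.0016, 0.64]]
can [[0.4714, 0.3069, 0.0024, 0.82], [0.4803, 0.3081, 0.0013, 0.72], [0.4789, 0.3025, -0.0001, 0.74]]
f [-0.  -0.3  0.5]
width 0.05365346140779797 expect 0.054
w 0.05378745546735361
0.02 [ 0.2 -0.1 -0.1]
0.01 [ 1.5 -0.3 -0. ]
0.004 [ 0.2  0.4 -1.1]
0.001 [ 0.4  0.1 -0.7]
-0.001 [0.6 0.4 6.9]
80.6
can ('scene', [0.5399, -0.0604, 0.0216], 0.56) [ 0.0012 -0.0349]
can ('scene', [0.6627, -0.0122, 0.0038], 0.5) [0.128  0.0015]
can ('side', [0.5374, -0.0619, 0.0204], 0.75) [-0.0014 -0.0362]
jar ('scene', [0.5553, 0.3748, 0.0042], 0.67) [0.0577 0.3969]
jar ('scene', [0.6619, -0.0092, 0.0009], 0.21) [0.1275 0.0045]
jar ('side', [0.5557, 0.3691, 0.0026], 0.62) [0.0576 0.3912]
jar ('side', [0.5423, -0.0593, 0.0243], 0.53) [ 0.0037 -0.034 ]
wire_spool ('scene', [0.5068, 0.4366, -0.0024], 0.64) [0.0153 0.463 ]
wire_spool ('scene', [0.5513, -0.1323, 0.0244], 0.62) [ 0.0057 -0.1076]
wire_spool ('side', [0.3601, 0.3341, -0.0003], 0.71) [-0.1405  0.3748]
wire_spool ('side', [0.5069, 0.4383, -0.0012], 0.66) [0.0155 0.4647]
tape_roll ('scene', [0.3596, 0.3301, -0.0051], 0.68) [-0.1413  0.3709]
tape_roll ('scene', [0.6038, -0.5343, 0.0004], 0.54) [ 0.0199 -0.5127]
tape_roll ('side', [0.3635, 0.3324, -0.0049], 0.76) [-0.1372  0.3728]
tape_roll ('side', [0.5387, -0.0664, 0.0188], 0.49) [-0.0006 -0.0408]
mug ('scene', [0.602, 0.5199, 0.0059], 0.67) [0.1179 0.5369]
mug ('scene', [0.3958, -0.3599, 0.0099], 0.31) [-0.1706 -0.3194]
mug ('side', [0.5956, 0.5126, -0.0006], 0.88) [0.1109 0.5302]
mug ('side', [0.5363, 0.0121, 0.0199], 0.31) [0.0045 0.0376]
```

View pics/s3.png

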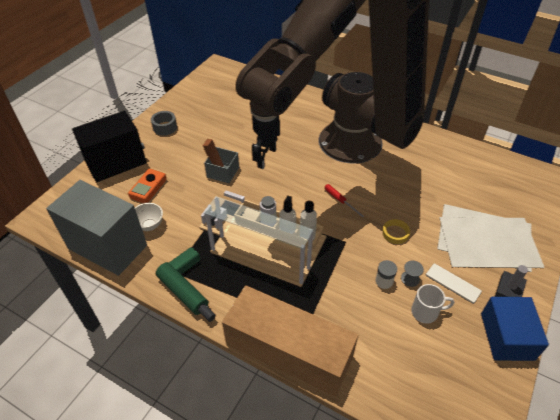

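```bash
python3 - <<'E'
from h import *
pick('jar',.065,.058,.085); place(4,.065); release(.08)
for n in ('tall_bottle','short_bottle','can','jar','tray_grip'):
    for r in look(n,('scene','side','wrist')): print(n,r,(Lc(r[1])-ROW).round(4))
save('wrist','w4')
E
```

```text
jar [[0.5533, 0.3731, 0.001, 0.64], [0.5546, 0.3664, 0.0046, 0.89]]
jar [[0.5566, 0.3699, -0.004, 0.61], [0.5541, 0.3718, 0.0035, 0.83], [0.5532, 0.3683, 0.0014, 0.79]]
f [0.9 0.3 0.3]
width 0.057516495817856596 expect 0.058
w 0.05717713331251691
0.02 [-1.1  0.1  1.2]
0.01 [-0.6 -0.9  0.1]
0.004 [-0.6 -0.2  1. ]
0.001 [-0.2 -0.8  0.8]
-0.001 [-0.7  1.2 14. ]
95.2
tall_bottle ('scene', [0.5309, 0.0818, 0.0186], 0.92) [0.0057 0.1075]
tall_bottle ('side', [0.5313, 0.0838, 0.0222], 0.82) [0.0063 0.1095]
short_bottle ('scene', [0.5344, 0.0116, 0.0217], 0.79) [0.0025 0.0373]
short_bottle ('side', [0.538, 0.0102, 0.0206], 0.66) [0.006  0.0356]
can ('scene', [0.5435, -0.1284, 0.0221], 0.64) [-0.0017 -0.1029]
can ('side', [0.5388, -0.064, 0.021], 0.69) [-0.0002 -0.0384]
can ('wrist', [0.5354, -0.0611, 0.0217], 0.62) [-0.0034 -0.0352]
jar ('scene', [0.5456, -0.1288, 0.024], 0.67) [ 0.0004 -0.1035]
jar ('side', [0.5436, -0.1334, 0.0249], 0.69) [-0.002  -0.1079]
jar ('wrist', [0.5441, -0.1331, 0.016], 0.94) [-0.0015 -0.1077]
tray_grip ('scene', [0.4552, -0.0301, 0.0752], 0.85) [-0.0803  0.0033]
tray_grip ('side', [0.4589, -0.0338, 0.0731], 0.71) [-0.0769 -0.0008]
tray_grip ('wrist', [0.4574, -0.0312, 0.0781], 0.7) [-0.0782  0.002 ]
```

View pics/w4.png

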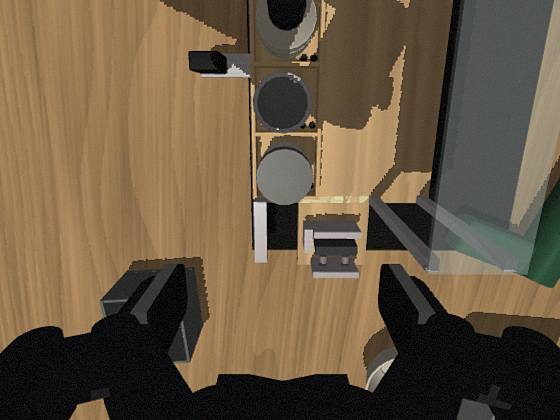

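```bash
python3 - <<'E'
from h import *
robot.command_gripper(.05)
lx,ly=-.2145,.0012
robot.move_ptp(W(lx-.02,ly,.3),down(YAW)); robot.move_linear(W(lx,ly,.16)); robot.move_linear(W(lx,ly,.045),max_speed=.08)
robot.command_gripper(0,40); print(robot.get_gripper_width(),Lc(robot.get_tool_pos())); f0=np.array(robot.get_force())
robot.move_linear(W(lx+.02,ly,.045),max_speed=.02); robot.move_linear(W(lx+.115,ly,.045),max_speed=.045); print(np.array(robot.get_force())-f0)
for d in (.122,.127,.129,.130,.131,.132):
    robot.move_linear(W(lx+d,ly,.045),max_speed=.02); q=robot.get_tool_pos(); f=np.array(robot.get_force())-f0
    print(d,Lc(q),np.round(f,1))
    if f[0]<-7: break
robot.command_gripper(.05); q=robot.get_tool_pos(); robot.move_linear([q[0],q[1],.16],max_speed=.1)
robot.move_linear(W(-.14,ly,.32))
for n in ('tall_bottle','short_bottle','can','jar','tray_grip','mat','wedge','pot'):
    for r in look(n,('scene','side','wrist')): print(n,r,Lc(r[1]).round(4))
save('wrist','w5'); save('side','d5'); print(robot.get_time_s())
E
```

```text
0.01762898935299917 [-0.21444139  0.0014909 ]
[-1.52282291 -3.59208301  0.23254887]
0.122 [-0.09207998  0.00112358] [ 0.6 -3.7 -0.2]
0.127 [-0.08898591  0.00113794] [-9.3 -7.6  6.6]
tall_bottle ('scene', [0.654, 0.0948, 0.0186], 0.56) [-0.      0.1096]
tall_bottle ('side', [0.6553, 0.0941, 0.0208], 0.61) [0.0012 0.1088]
tall_bottle ('wrist', [0.657, 0.094, 0.0215], 0.7) [0.0029 0.1085]
short_bottle ('scene', [0.657, 0.0206, 0.02], 0.93) [-0.0041  0.0354]
short_bottle ('side', [0.6615, 0.0212, 0.0207], 0.8) [0.0005 0.0356]
short_bottle ('wrist', [0.6607, 0.0196, 0.0211], 0.93) [-0.0005  0.0341]
can ('scene', [0.6645, -0.0497, 0.0176], 0.82) [-0.0033 -0.0353]
can ('side', [0.6654, -0.0523, 0.0204], 0.66) [-0.0026 -0.0379]
can ('wrist', [0.6617, -0.0477, 0.0218], 0.95) [-0.0058 -0.033 ]
jar ('scene', [0.6682, -0.1197, 0.0226], 0.61) [-0.0062 -0.1053]
jar ('side', [0.668, -0.1237, 0.0249], 0.63) [-0.0068 -0.1092]
jar ('wrist', [0.6708, -0.122, 0.0184], 0.95) [-0.0038 -0.1078]
tray_grip ('side', [0.6605, -0.0133, 0.0032], 0.73) [-0.0038  0.0014]
tray_grip ('wrist', [0.5833, -0.0199, 0.0772], 0.91) [-0.0813  0.0021]
mat ('scene', [0.6645, -0.0098, -0.0013], 0.69) [0.0005 0.0045]
mat ('side', [0.664, -0.0139, -0.0033], 0.82) [-0.0004  0.0004]
wedge ('scene', [0.3932, -0.3601, 0.0095], 0.68) [-0.3027 -0.3186]
wedge ('side', [0.3947, -0.3661, 0.0059], 0.63) [-0.3018 -0.3247]
wedge ('wrist', [0.3953, -0.3549, 0.0028], 0.78) [-0.3001 -0.3136]
pot ('scene', [0.3987, -0.3458, -0.0018], 0.91) [-0.2959 -0.3049]
pot ('side', [0.3996, -0.3464, -0.003], 0.72) [-0.295  -0.3055]
pot ('wrist', [0.4012, -0.3505, -0.0023], 0.72) [-0.2938 -0.3098]
111.3083
```

View pics/w5.png

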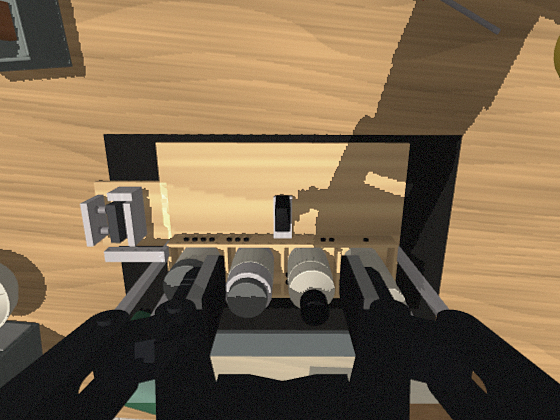

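View pics/d5.png

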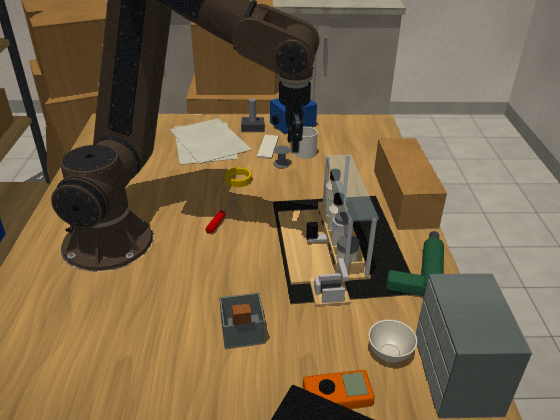

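Travel stopped about 4.5 mm short of 130 mm at 9 N. I'll push again in small steps and watch where it gives.

```bash
python3 - <<'E'
from h import *
ly=.0012; lx=-.089
robot.move_linear(W(lx,ly,.16)); robot.move_linear(W(lx,ly,.045),max_speed=.08)
robot.command_gripper(0,60); print(robot.get_gripper_width(),Lc(robot.get_tool_pos())); f0=np.array(robot.get_force())
for d in np.arange(.0005,.0085,.0005):
    robot.move_linear(W(lx+d,ly,.045),max_speed=.02); robot.wait(.1); q=robot.get_tool_pos(); f=np.array(robot.get_force())-f0
    print(round(d,4),Lc(q).round(4),np.round(f,1))
    if f[0]<-15: break
E
```

```text
0.0171805534500787 [-0.08889828  0.00111346]
0.0005 [-0.0889  0.0011] [-3.4  0.3  1.8]
0.001 [-0.0889  0.0011] [-5.3 -0.8  3.9]
0.0015 [-0.0889  0.0012] [-7.9 -2.   5.6]
0.002 [-0.0889  0.0012] [-11.5  -3.3   7.6]
0.0025 [-0.0889  0.0012] [-13.7  -2.8  10.4]
0.003 [-0.0889  0.0012] [-17.7  -4.4  11. ]
```

```bash
python3 - <<'E'
from h import *
robot.move_linear(W(-.0889,.0012,.045),max_speed=.02)
robot.command_gripper(.07); q=robot.get_tool_pos(); robot.move_linear([q[0],q[1],.16],max_speed=.1)
robot.move_ptp(W(-.12,0,.27),down(YAW)); robot.wait(.3)
print(Lc(robot.get_tool_pos()),robot.get_tool_pos()[2])
b=save('wrist','w6'); a=cv2.imread('pics/w1.png')[:,:,::-1]
s=[save('scene','s6'),save('side','d6')]
a0=[cv2.imread('pics/s0.png')[:,:,::-1],cv2.imread('pics/d3.png')[:,:,::-1]]
def match(A,B,box,n):
    x0,y0,x1,y1=box; r=cv2.matchTemplate(B[y0-15:y1+15,x0-15:x1+15].copy(),A[y0:y1,x0:x1].copy(),cv2.TM_CCOEFF_NORMED)
    i=np.unravel_index(r.argmax(),r.shape); print(n,'shift',i[1]-15,i[0]-15,round(r.max(),3))
match(a,b,(268,180,300,244),'pull'); match(a,b,(55,175,130,245),'jaws'); match(a,b,(80,244,155,268),'arm'); match(a,b,(330,115,420,180),'mat front'); match(a,b,(160,232,265,246),'row dots')
match(a0[1],s[1],(303,218,322,244),'side pull')
cv2.imwrite('pics/cmp.png',np.vstack([a[100:320],b[100:320]])[:,:,::-1])
E
```

```text
[-1.20022920e-01  5.30164051e-05] 0.2689769593483907
pull shift 0 1 0.983
jaws shift -1 1 0.98
arm shift -1 1 0.984
mat front shift 0 0 0.967
row dots shift 0 1 0.91
side pull shift 0 0 0.996
```

View pics/cmp.png

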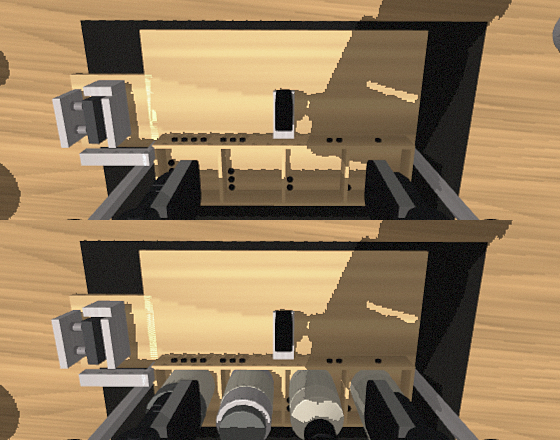

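The tray sits where it was at the start (the pull and the jaws shifted by the same 1 px), so the hard stop is home. I'll retreat, check the bystanders and hand in.

```bash
python3 - <<'E'
from h import *
robot.move_linear(W(-.14,0,.34)); robot.wait(.5)
for n in ('tape_roll','wire_spool','multimeter','mug','wedge'): print(n,look(n,('scene','side')))
print(robot.get_force(),robot.get_time_s()); finish_job()
E
```

```text
tape_roll [('scene', [0.3575, 0.3305, -0.0002], 0.64), ('side', [0.3574, 0.3326, -0.0012], 0.91)]
wire_spool [('scene', [0.505, 0.4338, -0.0017], 0.78), ('side', [0.5102, 0.438, 0.0005], 0.81)]
multimeter [('scene', [0.6061, -0.5351, -0.0013], 0.76), ('side', [0.6078, -0.5331, -0.0011], 0.72)]
mug [('scene', [0.6023, 0.5198, 0.0016], 0.57), ('side', [0.5962, 0.5109, -0.0035], 0.92)]
wedge [('scene', [0.3938, -0.363, 0.0093], 0.76), ('side', [0.3942, -0.3609, 0.0079], 0.74)]
[0.02656519 0.25191504 0.47977078] 121.9167
the job is handed in; nothing more can be done
```

The job is handed in, about 122 s on the robot clock, with every step done in the order asked.

- **Wedge:** I rocked it out in about 14 strokes. The upward pull never read above about 9 N, well under the 20 N that would lift the station. It stands point-down in the grey pot.
- **Containers:** All four were there, and I released each before fetching the next: tall bottle in pocket 1, short bottle in 2, can in 3, jar in 4. The jar had been knocked about 4.5 cm and was found again at its new place. After the tray went home, the networks found each container in its own pocket, its base at floor height (18 to 25 mm).
- **Tray:** It was pushed to a hard stop. One check disagreed: measured travel was 130 mm out but only about 125.5 mm back, and a second push of 18 N did not move it. A wrist picture from the same pose as before the pull shows the tray's pull and the jaws each shifted by 1 px, about 1 mm. I therefore judged it fully home. The likeliest cause is that the tray was nudged a few millimetres inward while I was loading it, but I did not confirm that.
- **Station and bystanders:** The wrist pictures showed no shift of the station beyond about 1 mm. The tape, spool, multimeter and mug read within network noise of where they started.

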